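# Hold the green test button, then let it go

### The job

Run a short test with the push-button boxes on the bench that belong to the test set on the shelf above: press the green button fully down, keep it fully down for about two seconds, then let it spring all the way back up and move clear of it. Do not press the red or the yellow button.

Things in the scene. Friction and masses are not known exactly. Their poses are not given: they have to be found in the camera images.
- green_button_top (a point): centre of the top of the green push button, a flat round cap 30 mm across that moves straight down; this point moves with it. Up, the cap's top is 74 mm above the bench; fully down, 66 mm, still 4 mm proud of the black collar round it (46 mm across). Under it a grey box with a white lid, 80x80x50 mm, fixed to the bench. z is up.
- green_button (a joint): travel of the green button in m: 0 up at rest, 0.008 fully down. A spring pushes it back up: about 1.2 N to start it moving, 4 N at the bottom stop, beyond which it is rigid; press a little harder than 4 N (6 to 15 N) to be sure of the bottom
- red_button (a joint): travel in m (0 up, 0.008 down) of the red button, to be left alone. Button and box are of the same size as the green one's. The three boxes stand in any order from left to right, centres at least 125 mm apart
- yellow_button (a joint): travel in m (0 up, 0.008 down) of the yellow button, to be left alone. Button and box are of the same size as the green one's
Things that resemble listed ones, but are neither listed nor needed, are in the scene too. Leave any turquoise look-alike of the part that bears yellow_button alone.

How it is judged:
By the outcome, as a careful person would: the job done as asked, in the order asked, and still so for the second after the job is handed in, with the robot touching nothing.
It also fails if it takes over 29 s, if anything falls off the work surface, if the arm or the gripper's body presses on something with over 40 N, if the wrist force passes 120 N, or if a joint passes its speed limit or range.

### The arm

A 6-joint arm with a two-finger parallel gripper is mounted at the origin on a cart in front of the work surface, level with it; the furniture and walls round the work are solid. World frame = base frame: x ahead of the robot, y to its left, z up, the work surface at z = 0. Lengths are in mm, angles in rad, forces in N, time in s.
With the tool pointing down it reaches from about 350 to 875 mm from the base axis. Payload 4.2 kg.
Tool frame: the origin (TCP) lies midway between the tips of the shut fingers; the grasp point (between the pads) lies 19 mm behind it; z points along the fingers, y is the line along which they close (so a half turn about z gives the same grasp; the last joint's range is limited). The gripper opens to 85 mm and grips with 20 to 120 N. Pads are 22 mm wide; open, the fingers measure 114 mm over their backs; the gripper's body (76 mm by 85 mm) begins 54 mm behind the grasp point. The pads swing forward as they close: fully open they stand 13 mm farther back than shut.
Start: joints at [1.452, 0.385, 0.008, 0, -1.194, -0.259], TCP at [230.515, 580.915, 231.312] pointing down, gripper open.
Joint ranges: [-3.14, 3.14], [-1.21, 2.06], [-1.07, 1.41], [-3.16, 2.05], [-2.99, -0.16], [-3.1, 3.1]. Speed limits (rad/s): [2.79, 2.79, 3.14, 3.14, 3.14, 3.14].

### API

Orientations are given as a unit quaternion [x, y, z, w].
In Python, from bench import arm gives the robot as it stands.
- The arm moves only by the tool send_rows, never from a script. Its argument "targets" is a list of rows, each an object of numbers: "gripper": the gripper command: -1 is fully open, 1 is shut, values between are in proportion; "x", "y", "z": the shift along the tool's x, y, z in cm; "ax", "ay", "az": the turn, a rotation vector about the tool's x, y, z in degrees. A call has 1 to 5 rows; each row shifts and turns the commanded pose from where the row before left it, along the tool's axes as they then stand; what a row does not reach is not made up. A row lasts 1/12 s, in which the tool goes at most 41.7 mm and 7.16 degrees, less where a joint would pass 70% of its speed; a pose out of reach is approached as far as the arm can. A call is refused whole if a number of a shift passes 4.17 or a number of a turn 7.16, either way. A call with a gripper value outside its range is refused whole. The fingers move at their own pace and stop on an object; the grip force is fixed at half the most. Time passes only in rows, so rows that do not move let the fingers close. It gives the time, the measured TCP pose, the force, the opening and the grip force at its end, in the units of the state.
- arm.read_state(): the state, without advancing time (a new reading comes with each control period).
- arm.get_image(name): name is "scene" or "top" or "wrist"; returns (picture, depth): 480x640x3 uint8, red, green, blue; 480x640 float32, mm along the optical axis (not along the pixel's ray), 0 where there is no reading.
- arm.camera_model(name): a dict with "fx", "fy", "cx", "cy" (pixels), "cam_to_world" (4x4, takes a point from camera to world coordinates). Camera axes: x right, y down, z forward; pixel columns grow to the right and rows downward; lengths in mm; the calibration is good to about 2 mm. A picture is of the moment at which its call begins: read the wrist's pose just before it. camera_model takes no time and is no camera call; for the wrist camera it gives the pose at the moment of the call.
- arm.job_done(): hands the job in; it is judged then, once.
Trained networks look in the newest picture that a camera, given by its name, has taken for a name from the list of things; names that differ only in an ending like _2 or _b are one class to them, and where a whole thing is asked for, a point or a joint stands for the part that bears it (a point fixed in the world has none). Each returns a list of dicts, best first, with "score" (0 to 1); they miss things now and then, are a little off and sometimes report something else, mostly with a low value. They report only what shows in the picture. A call takes as long as a camera call. They do not tell look-alikes from the thing itself.
- arm.boxes_of(camera, thing): "rect" ([left, top, width, height] in pixels, round what is visible of it).
The state is a dict: "clock": time; "joints": joint angles; "joint_vel": joint speeds; "joint_efforts": joint torques, N m; "position": TCP position; "ee_rot": TCP orientation; "contact_force": force on the tool from outside, world axes, zero at the start; "wrist_torque": the same for the moment, N m; "gripper_width": finger opening in mm; "grasp_force": force on a finger pad.
Only numpy, scipy, OpenCV 4.12 (cv2) and the standard library are available. Lean on these libraries where they do the work, as an engineer would, in place of code of your own. Each camera call takes 0.05 s, during which the arm holds its last target. There are 200 camera calls.

## Working session

There is one attempt and no reset: what is moved stays moved. The work goes in short steps, Python scripts to look and compute and a tool call to move; the robot and the scene stay as the last step left them, time stands still between calls to the robot, and variables do not carry over. Pictures are saved under pics/ and viewed, at most 10 in all, crops included, and the job is handed in when it is done.

Besides the shell and the picture viewer there is one more tool, called after "Emit:" by a JSON object that holds its "method" and its "body". send_rows: Moves the arm, as the interface text tells. Its arguments: {"type":"object","properties":{"targets":{"type":"array"}},"required":["targets"]}

```bash
mkdir -p pics; python3 - <<'E'
from bench import arm
import cv2
s=arm.read_state();print(s['clock'],s['position'],s['ee_rot'],s['gripper_width'])
for n in('scene','top'):
    im,d=arm.get_image(n);cv2.imwrite(f'pics/{n}0.png',im[:,:,::-1])
    for t in('green_button','red_button','yellow_button','green_button_top'):print(n,t,arm.boxes_of(n,t))
E
```

```text
0.0 [230.30737435 580.39280332 230.21094737] [ 9.82198535e-01 -1.87842566e-01 -1.62128328e-04  1.08681706e-03] 85.22971277802192
scene green_button [{'rect': [295.0, 227.2, 13.0, 16.2], 'score': 0.52}]
scene red_button [{'rect': [272.6, 172.9, 13.9, 10.0], 'score': 0.62}]
scene yellow_button [{'rect': [370.5, 291.7, 12.8, 9.5], 'score': 0.72}]
scene green_button_top []
top green_button [{'rect': [282.5, 232.9, 16.5, 19.0], 'score': 0.53}]
top red_button [{'rect': [179.2, 206.2, 10.0, 8.5], 'score': 0.54}, {'rect': [391.2, 225.8, 15.9, 12.2], 'score': 0.27}, {'rect': [281.6, 235.3, 12.5, 15.0], 'score': 0.24}]
top yellow_button [{'rect': [464.2, 256.6, 14.1, 20.1], 'score': 0.64}, {'rect': [389.5, 225.5, 17.2, 14.7], 'score': 0.62}]
top green_button_top [{'rect': [279.7, 235.1, 14.5, 16.7], 'score': 0.58}]
```

View pics/scene0.png

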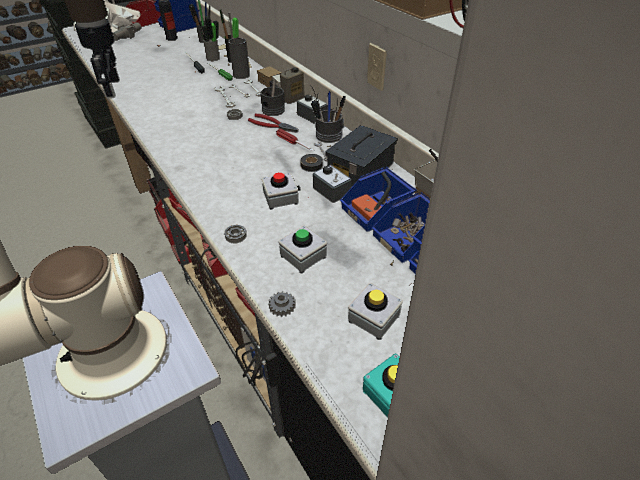

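View pics/top0.png

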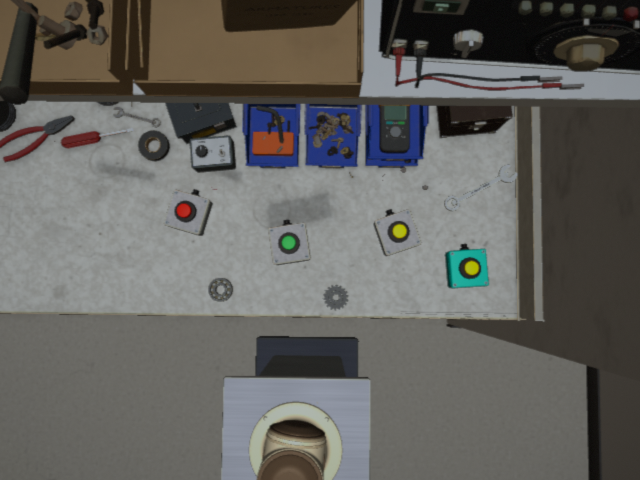

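Top view: the green button is at about (289,242), red at (185,211), yellow at (400,231), and the turquoise look-alike at (470,268). The scene view shows the same order, with green at (303,237).

```bash
cat > h.py <<'E'
from bench import arm
import numpy as np, cv2
def locate(n,win,hue=(45,80),name=None):
    """centroid of saturated pixels of a hue inside win -> world points by depth"""
    im,d=arm.get_image(n); m=arm.camera_model(n); T=np.array(m['cam_to_world'])
    if name: cv2.imwrite(name,im[:,:,::-1])
    h=cv2.cvtColor(im,cv2.COLOR_RGB2HSV); M=cv2.inRange(h,(hue[0],110,60),(hue[1],255,255))>0
    W=np.zeros_like(M); l,t,w,hh=win; W[t:t+hh,l:l+w]=1; v,u=np.nonzero(M&W&(d>0))
    z=d[v,u]; P=np.c_[(u-m['cx'])/m['fx']*z,(v-m['cy'])/m['fy']*z,z,np.ones(len(z))]@T.T
    P=P[:,:3]; top=P[P[:,2]>np.percentile(P[:,2],90)-4]
    return (u.mean(),v.mean()),len(u),np.median(top,0),(top.min(0)+top.max(0))/2,np.ptp(top,0)
E
python3 - <<'E'
from h import *
np.set_printoptions(precision=1,suppress=True)
for n,w,h in(('top',(270,225,40,40),(45,80)),('scene',(285,220,40,35),(45,80)),('top',(380,215,40,40),(20,35)),('top',(170,195,35,35),(0,8))):
    print(n,*locate(n,w,h))
m=arm.camera_model('top');T=np.linalg.inv(m['cam_to_world'])
for p in([0,0,0],[230,581,231]):
    q=T@[*p,1];print(q[0]/q[2]*m['fx']+m['cx'],q[1]/q[2]*m['fy']+m['cy'])
_,d=arm.get_image('top');print(np.array(m['cam_to_world']))
# shelf front-edge position
for u in(200,290,400):
  for v in(60,90,96,104):
    z=d[v,u];print(u,v,(np.array(m['cam_to_world'])@[(u-m['cx'])/m['fx']*z,(v-m['cy'])/m['fy']*z,z,1])[:3])
E
```

```text
top (np.float64(288.2189349112426), np.float64(242.12426035502958)) 169 [440.1  19.   74.2] [439.4  19.   75.5] [27.2 29.2  7. ]
scene (np.float64(301.86614173228344), np.float64(234.95275590551182)) 127 [437.8  15.   72.9] [438.3  15.7  73.6] [27.6 29.1  6.2]
top (np.float64(399.0625), np.float64(230.64583333333334)) 192 [ 468.2 -211.8   74.3] [ 467.3 -210.7   77.1] [27.5 27.4 10.6]
top (np.float64(183.42105263157896), np.float64(210.0)) 190 [503.8 239.5  74.2] [504.7 239.5  76.1] [25.6 26.2  8.3]
295.3809060220284 449.02036378074433
-33.03439700176335 348.50728759542346
[[   0.    -1.     0.1  348.8]
 [  -1.    -0.     0.   -55.7]
 [  -0.    -0.1   -1.  1289. ]
 [   0.     0.     0.     1. ]]
200 60 [648.9 113.1 526.4]
200 90 [600.  106.8 549.5]
200 96 [600.6 112.3 523.4]
200 104 [727.2 207.7  86.7]
290 60 [650.8  -7.2 525.1]
290 90 [600.1  -9.7 553.1]
290 96 [600.3  -8.3 528.5]
290 104 [748.8  22.8  25.4]
400 60 [ 627.4 -146.3  587.9]
400 90 [ 613.2 -155.2  519.8]
400 96 [ 604.  -154.9  522.6]
400 104 [ 603.1 -159.   491.1]
```

The green cap's top is at about (439, 17, 74), and both cameras agree to 4 mm. Height and diameter match the listed sizes. Next is a level approach at z = 230 with the gripper shutting.

Emit:
{"method": "send_rows", "body": {"targets": [{"gripper":1,"x":1.5,"y":1.6},{"gripper":1,"x":2.6,"y":2.9},{"gripper":1,"x":2.6,"y":2.9},{"gripper":1,"x":2.6,"y":2.9},{"gripper":1,"x":2.6,"y":2.9}]}}

```text
$.targets[0]: bad value
```

Emit:
{"method": "send_rows", "body": {"targets": [{"gripper":1,"x":2.6,"y":2.9},{"gripper":1,"x":2.6,"y":2.9},{"gripper":1,"x":2.6,"y":2.9},{"gripper":1,"x":2.6,"y":2.9},{"gripper":1,"x":2.6,"y":2.9}]}}

```text
$.targets[0]: bad value
```

Emit:
{"method": "send_rows", "body": {"targets": [{"gripper":1,"x":1.5,"y":1.6,"z":0,"ax":0,"ay":0,"az":0},{"gripper":1,"x":2.6,"y":2.9,"z":0,"ax":0,"ay":0,"az":0},{"gripper":1,"x":2.6,"y":2.9,"z":0,"ax":0,"ay":0,"az":0},{"gripper":1,"x":2.6,"y":2.9,"z":0,"ax":0,"ay":0,"az":0},{"gripper":1,"x":2.6,"y":2.9,"z":0,"ax":0,"ay":0,"az":0}]}}

```text
clock: 1.17
position: [292.7, 412.7, 231.3]
ee_rot: [0.982, -0.187, 0.0, -0.0]
contact_force: [1.3, 0.9, 0.6]
gripper_width: 25.5
grasp_force: 0.0
```

Emit:
{"method": "send_rows", "body": {"targets": [{"gripper":1,"x":2.6,"y":2.9,"z":0,"ax":0,"ay":0,"az":0},{"gripper":1,"x":2.6,"y":2.9,"z":0,"ax":0,"ay":0,"az":0},{"gripper":1,"x":2.6,"y":2.9,"z":0,"ax":0,"ay":0,"az":0},{"gripper":1,"x":2.6,"y":2.9,"z":0,"ax":0,"ay":0,"az":0},{"gripper":1,"x":2.6,"y":2.9,"z":0,"ax":0,"ay":0,"az":0}]}}

```text
clock: 1.58
position: [360.0, 229.8, 231.7]
ee_rot: [0.982, -0.187, 0.0, -0.0]
contact_force: [0.9, 0.4, 0.4]
gripper_width: 0.1
grasp_force: 0.0
```

Emit:
{"method": "send_rows", "body": {"targets": [{"gripper":1,"x":2.6,"y":2.9,"z":0,"ax":0,"ay":0,"az":0},{"gripper":1,"x":2.6,"y":2.9,"z":0,"ax":0,"ay":0,"az":0},{"gripper":1,"x":2.6,"y":2.9,"z":0,"ax":0,"ay":0,"az":0},{"gripper":1,"x":2.6,"y":2.9,"z":0,"ax":0,"ay":0,"az":0},{"gripper":1,"x":2.4,"y":2.6,"z":1,"ax":0,"ay":0,"az":0}]}}

```text
clock: 2.0
position: [427.9, 50.8, 223.4]
ee_rot: [0.982, -0.188, 0.002, -0.001]
contact_force: [1.2, 0.3, 0.2]
gripper_width: -0.1
grasp_force: 0.0
```

Emit:
{"method": "send_rows", "body": {"targets": [{"gripper":1,"x":2.0,"y":2.0,"z":1.5,"ax":0,"ay":0,"az":0},{"gripper":1,"x":0.5,"y":0.7,"z":1.5,"ax":0,"ay":0,"az":0},{"gripper":1,"x":0,"y":0,"z":1,"ax":0,"ay":0,"az":0},{"gripper":1,"x":0,"y":0,"z":0,"ax":0,"ay":0,"az":0},{"gripper":1,"x":0,"y":0,"z":0,"ax":0,"ay":0,"az":0}]}}

```text
clock: 2.42
position: [439.6, 17.8, 181.3]
ee_rot: [0.982, -0.188, -0.0, 0.0]
contact_force: [0.5, -0.7, 1.1]
gripper_width: 0.2
grasp_force: 0.0
```

```bash
python3 - <<'E'
from h import *
np.set_printoptions(precision=1,suppress=True)
s=arm.read_state();print(s['clock'],s['position'],s['ee_rot'],s['contact_force'],s['gripper_width'])
print(*locate('wrist',(0,0,640,480),name='pics/w1.png'))
E
```

```text
2.4167 [439.6  17.8 181.3] [ 1.  -0.2 -0.   0. ] [ 0.5 -0.7  1.1] 0.22218797344907948
(np.float64(317.36762360446573), np.float64(234.57416267942583)) 1254 [439.   18.3  74.3] [438.5  18.8  74.1] [29.  29.1  5.5]
```

View pics/w1.png

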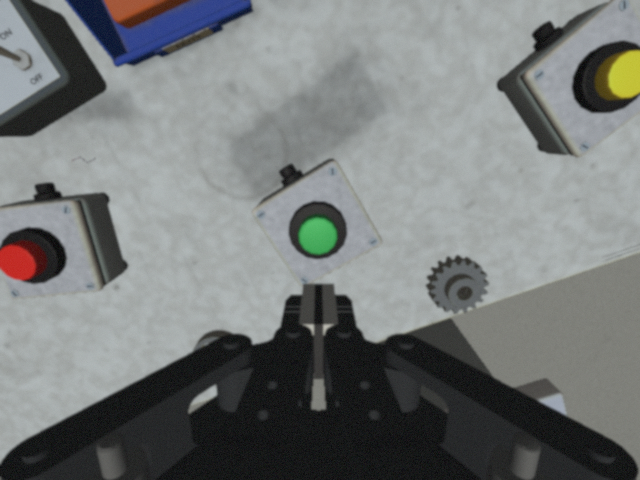

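The wrist view shows the shut fingers at (318,290) and the green cap at (317,235), measured at (439, 18, 74). The tool is within 1 mm of it in x and y. Going down now.

Emit:
{"method": "send_rows", "body": {"targets": [{"gripper":1,"x":0,"y":0,"z":2.5,"ax":0,"ay":0,"az":0},{"gripper":1,"x":0,"y":0,"z":3.5,"ax":0,"ay":0,"az":0},{"gripper":1,"x":0,"y":0,"z":2.5,"ax":0,"ay":0,"az":0},{"gripper":1,"x":0,"y":0,"z":1,"ax":0,"ay":0,"az":0},{"gripper":1,"x":0,"y":0,"z":0,"ax":0,"ay":0,"az":0}]}}

```text
clock: 2.88
position: [438.6, 18.3, 84.9]
ee_rot: [0.982, -0.187, -0.002, 0.001]
contact_force: [0.5, -0.1, 0.5]
gripper_width: -0.2
grasp_force: 0.0
```

Emit:
{"method": "send_rows", "body": {"targets": [{"gripper":1,"x":0,"y":0,"z":0,"ax":0,"ay":0,"az":0},{"gripper":1,"x":0,"y":0,"z":0,"ax":0,"ay":0,"az":0}]}}

```text
clock: 3.05
position: [441.0, 18.9, 87.8]
ee_rot: [0.982, -0.187, 0.002, -0.001]
contact_force: [0.4, 0.0, -0.3]
gripper_width: -0.1
grasp_force: 0.0
```

Emit:
{"method": "send_rows", "body": {"targets": [{"gripper":1,"x":0,"y":0,"z":0.8,"ax":0,"ay":0,"az":0},{"gripper":1,"x":0,"y":0,"z":0.5,"ax":0,"ay":0,"az":0},{"gripper":1,"x":0,"y":0,"z":0.4,"ax":0,"ay":0,"az":0},{"gripper":1,"x":0,"y":0,"z":0.2,"ax":0,"ay":0,"az":0},{"gripper":1,"x":0,"y":0,"z":0,"ax":0,"ay":0,"az":0}]}}

```text
clock: 3.47
position: [440.3, 18.4, 67.4]
ee_rot: [0.982, -0.188, 0.001, -0.0]
contact_force: [0.0, 1.3, 3.0]
gripper_width: 0.1
grasp_force: 1.7
```

Emit:
{"method": "send_rows", "body": {"targets": [{"gripper":1,"x":0,"y":0,"z":0.1,"ax":0,"ay":0,"az":0},{"gripper":1,"x":0,"y":0,"z":0.1,"ax":0,"ay":0,"az":0},{"gripper":1,"x":0,"y":0,"z":0,"ax":0,"ay":0,"az":0}]}}

```text
clock: 3.72
position: [440.3, 18.4, 66.0]
ee_rot: [0.982, -0.188, 0.001, -0.0]
contact_force: [-1.6, 1.9, 7.9]
gripper_width: -0.1
grasp_force: 3.4
```

Emit:
{"method": "send_rows", "body": {"targets": [{"gripper":1,"x":0,"y":0,"z":0.05,"ax":0,"ay":0,"az":0},{"gripper":1,"x":0,"y":0,"z":0,"ax":0,"ay":0,"az":0}]}}

```text
clock: 3.88
position: [440.3, 18.4, 66.0]
ee_rot: [0.982, -0.187, 0.001, -0.0]
contact_force: [-2.9, 2.8, 10.3]
gripper_width: -0.1
grasp_force: 5.3
```

The force is 10 N at z = 66, so the button is on its bottom stop, reached between about 3.55 and 3.7 s. Holding until about 5.7 s.

Emit:
{"method": "send_rows", "body": {"targets": [{"gripper":1,"x":0,"y":0,"z":0,"ax":0,"ay":0,"az":0},{"gripper":1,"x":0,"y":0,"z":0,"ax":0,"ay":0,"az":0},{"gripper":1,"x":0,"y":0,"z":0,"ax":0,"ay":0,"az":0},{"gripper":1,"x":0,"y":0,"z":0,"ax":0,"ay":0,"az":0},{"gripper":1,"x":0,"y":0,"z":0,"ax":0,"ay":0,"az":0}]}}

```text
clock: 4.3
position: [440.3, 18.4, 65.9]
ee_rot: [0.982, -0.187, 0.001, -0.0]
contact_force: [-2.6, 2.2, 11.5]
gripper_width: 0.2
grasp_force: 5.3
```

Emit:
{"method": "send_rows", "body": {"targets": [{"gripper":1,"x":0,"y":0,"z":0,"ax":0,"ay":0,"az":0},{"gripper":1,"x":0,"y":0,"z":0,"ax":0,"ay":0,"az":0},{"gripper":1,"x":0,"y":0,"z":0,"ax":0,"ay":0,"az":0},{"gripper":1,"x":0,"y":0,"z":0,"ax":0,"ay":0,"az":0},{"gripper":1,"x":0,"y":0,"z":0,"ax":0,"ay":0,"az":0}]}}

```text
clock: 4.72
position: [440.3, 18.4, 65.9]
ee_rot: [0.982, -0.187, 0.001, -0.0]
contact_force: [-2.2, 1.9, 11.0]
gripper_width: -0.0
grasp_force: 5.3
```

Emit:
{"method": "send_rows", "body": {"targets": [{"gripper":1,"x":0,"y":0,"z":0,"ax":0,"ay":0,"az":0},{"gripper":1,"x":0,"y":0,"z":0,"ax":0,"ay":0,"az":0},{"gripper":1,"x":0,"y":0,"z":0,"ax":0,"ay":0,"az":0},{"gripper":1,"x":0,"y":0,"z":0,"ax":0,"ay":0,"az":0},{"gripper":1,"x":0,"y":0,"z":0,"ax":0,"ay":0,"az":0}]}}

```text
clock: 5.13
position: [440.3, 18.4, 65.9]
ee_rot: [0.982, -0.187, 0.001, -0.0]
contact_force: [-2.0, 3.5, 10.7]
gripper_width: -0.4
grasp_force: 5.3
```

Emit:
{"method": "send_rows", "body": {"targets": [{"gripper":1,"x":0,"y":0,"z":0,"ax":0,"ay":0,"az":0},{"gripper":1,"x":0,"y":0,"z":0,"ax":0,"ay":0,"az":0},{"gripper":1,"x":0,"y":0,"z":0,"ax":0,"ay":0,"az":0},{"gripper":1,"x":0,"y":0,"z":0,"ax":0,"ay":0,"az":0},{"gripper":1,"x":0,"y":0,"z":0,"ax":0,"ay":0,"az":0}]}}

```text
clock: 5.55
position: [440.3, 18.4, 66.0]
ee_rot: [0.982, -0.187, 0.001, -0.0]
contact_force: [-3.4, 3.0, 10.7]
gripper_width: 0.3
grasp_force: 5.3
```

Emit:
{"method": "send_rows", "body": {"targets": [{"gripper":1,"x":0,"y":0,"z":0,"ax":0,"ay":0,"az":0},{"gripper":1,"x":0,"y":0,"z":-1.5,"ax":0,"ay":0,"az":0},{"gripper":1,"x":0,"y":0,"z":-3,"ax":0,"ay":0,"az":0},{"gripper":1,"x":0,"y":0,"z":-3,"ax":0,"ay":0,"az":0},{"gripper":1,"x":0,"y":0,"z":-3,"ax":0,"ay":0,"az":0}]}}

```text
clock: 5.97
position: [438.4, 17.4, 170.3]
ee_rot: [0.982, -0.188, -0.001, 0.001]
contact_force: [0.4, -0.0, -0.8]
gripper_width: -0.3
grasp_force: 0.0
```

Emit:
{"method": "send_rows", "body": {"targets": [{"gripper":1,"x":0,"y":0,"z":-1,"ax":0,"ay":0,"az":0},{"gripper":1,"x":0,"y":0,"z":0,"ax":0,"ay":0,"az":0},{"gripper":1,"x":0,"y":0,"z":0,"ax":0,"ay":0,"az":0}]}}

```text
clock: 6.22
position: [438.9, 17.8, 179.5]
ee_rot: [0.982, -0.188, -0.0, -0.0]
contact_force: [-0.4, 0.5, -1.0]
gripper_width: 0.0
grasp_force: 0.0
```

```bash
python3 - <<'E'
from h import *
np.set_printoptions(precision=1,suppress=True)
s=arm.read_state();print(s['clock'],s['position'],s['contact_force'])
print(*locate('wrist',(0,0,640,480)))
E
```

```text
6.2167 [438.9  17.8 179.5] [-0.4  0.5 -1. ]
(np.float64(317.12704598597037), np.float64(234.36399064692128)) 1283 [437.8  17.5  72.9] [437.2  17.9  72.6] [28.8 28.8  5.3]
```

The cap is back up: it measures about 73 mm, against 74 at rest and 66 when down. The tool is 100 mm clear of it and reads no contact force.

```bash
python3 -c "
from bench import arm
print(arm.job_done())"
```

```text
the job is handed in; nothing more can be done
None
```

I pressed the green button to its bottom stop at about 11 N, held it there for about 2 s, let it spring back up and moved the tool about 100 mm clear; I never went near the red or yellow buttons, and handed the job in just after 6.2 s on the robot's clock.

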